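# Check chocolate castings under the height gauge

### The job

Check the height of the two chocolate blocks: slide each one, lying flat on the worktop, lengthwise up to the bridge gauge and on under its bar, from the side where the blocks lie to the far side; feel for the bar and do not force a block against it, and never lift a block over the gauge or take it round. A block that clears the bar is drawn right out beyond it and left lying flat on the worktop just behind the gauge; a block that catches on the bar is drawn back and laid flat in the baking tray for remelting. Leave everything else as it stands.

Things in the scene. Friction and masses are not known exactly. Their poses are not given: they have to be found in the camera images.
- block_a_mid (a point): middle of one of two dark chocolate castings: loose blocks 56 x 130 mm, about 40 mm high, 0.25 to 0.56 kg, dragging on the worktop with 2 to 6 N. They look alike, but an overfilled mould gives one a few mm higher: only the gauge tells. Point on the centre line, 20 mm above the underside; y along the 130 mm length, x across the 56 mm width (grasp there), z up
- block_b_mid (a point): middle of one of two dark chocolate castings: loose blocks 56 x 130 mm, about 40 mm high, 0.25 to 0.56 kg, dragging on the worktop with 2 to 6 N. They look alike, but an overfilled mould gives one a few mm higher: only the gauge tells. Point on the centre line, 20 mm above the underside; y along the 130 mm length, x across the 56 mm width (grasp there), z up
- gauge: bridge gauge fixed to the worktop: a square steel bar (12 x 12 mm) on two aluminium cheeks. Origin on the worktop midway between the cheeks, straight below the bar; x along the bar, z up; blocks pass along -y (they lie on its +y side at the start). Bar y = -6 to 6 mm, cheeks y = -12 to 12 mm, feet y = -18 to 18 and x = -88 to 88 mm (10 mm high with screws); top, at two screws over the cheeks, 61 mm
- gauge_bar (a point): middle of the bar's underside, 42 mm over the worktop, axes as the gauge; the passage is 76 mm wide. A low enough block, lying flat, slides under with about 2 mm to spare; a high one meets the bar's near face with its front top edge and stops dead. All is rigid: pressing on the gauge with 25 N or more is forcing it
- remelt_tray: black oven tray lined with paper, 300 (x) x 390 (y) x 32 mm high, fixed; origin under its centre, z up. Its lining lies about 3 mm up, its rim 32 mm; the flat inside is 216 x 304 mm
- round_cutter: round sheet-metal biscuit cutter, 44 x 44 x 23 mm, origin at its underside, that stands near the work; a bystander, loose
- star_cutter: flower-shaped sheet-metal biscuit cutter, 61 x 58 x 23 mm, origin at its underside, that stands near the work; a bystander, loose
- spoon: teaspoon, 130 x 27 x 11 mm, origin at its underside, lying near the work; a bystander, loose

How it is judged:
By the outcome, as a careful person would: the job done as asked, in the order asked, and still so for the second after the job is handed in, with the robot touching nothing.
It also fails if it takes over 72 s, if anything falls off the work surface, if the arm or the gripper's body presses on something with over 40 N, if the wrist force passes 120 N, or if a joint passes its speed limit or range.

### The arm

A 7-joint arm with a two-finger parallel gripper is mounted at the origin on a cart in front of the work surface, level with it; the furniture and walls round the work are solid. World frame = base frame: x ahead of the robot, y to its left, z up, the work surface at z = 0. Lengths are in m, angles in degrees, forces in N, time in s.
With the tool pointing down it reaches from about 0.35 to 0.9 m from the base axis. Payload 8.1 kg.
Tool frame: the origin (TCP) lies on the front face of the gripper's body, between the roots of the fingers; the fingertips stand 66 mm ahead of it and the grasp point (between the pads) lies 47 mm ahead of it; z points along the fingers, y is the line along which they close (so a half turn about z gives the same grasp; the last joint's range is limited). The gripper opens to 92 mm and grips with 3 to 60 N. Pads are 19 mm wide; open, the fingers measure 130 mm over their backs; the gripper's body (75 mm by 190 mm) begins 47 mm behind the grasp point.
Start: joints at [-83.171, 24.895, 1.432, 90.138, -0.665, 64.973, -4.303], TCP at [0.138, 0.61, 0.292] pointing down, gripper open.
Joint ranges: [-149.89, 149.89], [-25.12, 119.58], [-72.63, 75.52], [4.76, 147.25], [-75.54, 255.54], [6.69, 114.76], [-157.13, 157.13]. Speed limits (degrees/s): [127.2, 127.2, 172.46, 172.46, 180, 180, 180].

### API

Orientations are given as [roll, pitch, yaw] about the fixed x, y, z axes, in that order (R = Rz(yaw) Ry(pitch) Rx(roll)).
In Python, from bench import sense, capture, job_done gives the robot as it stands.
- The arm moves only by the tool carry_out, never from a script. Its argument "steps" is a list of rows, each a list of 2 entries, a list of its own where there are three numbers: the shift along the tool's x, y, z as a fraction of full scale, then the turn about the tool's z as a fraction of full scale. In form: [[[tx, ty, tz], turn], ...]. A call has 1 to 5 rows; each row shifts and turns the commanded pose from where the row before left it, along the tool's axes as they then stand; what a row does not reach is not made up. Full scale, the value 1, is 2 cm for a shift and 0.12 rad for a turn. A row lasts 1/10 s, in which the tool goes at most 50 mm and 8.59 degrees, less where a joint would pass 70% of its speed; a pose out of reach is approached as far as the arm can. A call with a number of a shift or a turn outside -1 to 1 is refused whole. A call with a gripper value outside its range is refused whole. "jaw" is the opening in per cent of the stroke, from 0 (shut) to 100 (fully open), set as the call begins (left out, the last holds). The fingers move at their own pace and stop on an object; "newtons" is the grip in N (left out, the last holds). Time passes only in rows, so rows that do not move let the fingers close. It gives the time, the measured TCP pose, the force, the opening and the grip force at its end, in the units of the state.
- sense(): the state, without advancing time (a new reading comes with each control period).
- capture(name): name is "scene" or "top" or "wrist"; returns a dict with "color" (400x640x3 uint8, red, green, blue), "fx", "fy", "cx", "cy" (pixels), "R" (3x3) and "t" (3): a world point X has camera coordinates R X + t. Camera axes: x right, y down, z forward; pixel columns grow to the right and rows downward; lengths in m; the calibration is good to about 2 mm. A picture is of the moment at which its call begins. There is no depth.
- job_done(): hands the job in; it is judged then, once.
The state is a dict: "t": time; "q": joint angles; "dq": joint speeds; "joint_efforts": joint torques, N m; "eef_pos": TCP position; "tool_rot": TCP orientation; "contact_force": force on the tool from outside, world axes, zero at the start; "torque": the same for the moment, N m; "grip_width": finger opening in m; "finger_force": force on a finger pad.
Only numpy, scipy, OpenCV 4.12 (cv2) and the standard library are available. Lean on these libraries where they do the work, as an engineer would, in place of code of your own. Each camera call takes 0.05 s, during which the arm holds its last target. There are 200 camera calls.

## Working session

There is one attempt and no reset: what is moved stays moved. The work goes in short steps, Python scripts to look and compute and a tool call to move; the robot and the scene stay as the last step left them, time stands still between calls to the robot, and variables do not carry over. Pictures are saved under pics/ and viewed, at most 10 in all, crops included, and the job is handed in when it is done.

Besides the shell and the picture viewer there is one more tool, called after ">>>" by a JSON object that holds its "name" and its "arguments", one argument or row to a line. carry_out: Moves the arm, as the interface text tells. Its arguments: {"type":"object","properties":{"steps":{"type":"array"},"jaw":{"type":"number"},"newtons":{"type":"number"}},"required":["steps"]}

```bash
mkdir -p pics
python3 - <<'E'
from bench import sense,capture
import cv2,pickle
s=sense();print(s)
for n in("scene","top","wrist"):
    c=capture(n);pickle.dump(c,open(n+'.pkl','wb'))
    cv2.imwrite(f'pics/{n}0.png',c["color"][:,:,::-1]);print(n,c['fx'],c['cx'],c['cy'],c['R'],c['t'])
E
```

```text
{'t': 0.0, 'q': array([-83.16971744,  24.936096  ,   1.43114322,  90.18984553,
        -0.66493775,  64.97201662,  -4.30369004]), 'dq': array([-0.05068422,  0.08582362,  0.03956178,  0.07623073,  0.06528329,
       -0.07629643, -0.01696714]), 'joint_efforts': array([ 4.43305216e-04, -6.67854238e+01,  9.84874964e-01, -3.14471912e+01,
       -6.07854431e-02,  4.27996670e-02,  1.61132607e-04]), 'eef_pos': array([0.13745618, 0.60927788, 0.29144378]), 'tool_rot': array([-1.79910712e+02,  7.99392004e-03,  1.67285993e+02]), 'contact_force': array([-0.38994186,  0.46098181,  0.6671877 ]), 'torque': array([0.00572845, 0.03914445, 0.02150477]), 'finger_force': 0.0, 'grip_width': 0.09189214657991314}
scene 470.37909225576925 323.7546094221552 202.86305809711112 [[ 0.65940669 -0.75178496 -0.00148313]
 [-0.52719462 -0.46100546 -0.71382057]
 [ 0.53595583  0.47147996 -0.70032707]] [-0.30412851  0.34961925  0.81207009]
top 404.81600461652397 323.85409489794506 193.68540825190914 [[-0.11992601 -0.99278037 -0.00220967]
 [-0.96563128  0.11716284 -0.23201098]
 [ 0.23059484 -0.02569043 -0.97271066]] [0.11550058 0.51328491 0.97380752]
wrist 293.87101467933286 323.5856447575443 199.6845024547778 [[ 0.22002054  0.97549462 -0.00110202]
 [ 0.94338205 -0.21248988  0.2547123 ]
 [ 0.2482363  -0.05708156 -0.96701625]] [-0.62439456 -0.03221102  0.38853308]
```

View pics/top0.png

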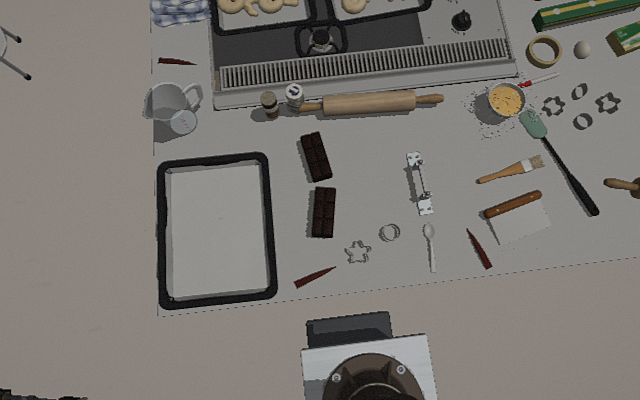

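View pics/scene0.png

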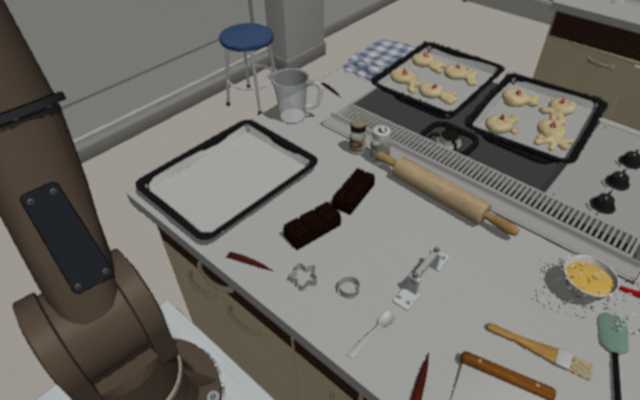

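The top view shows the two blocks at about (316,156) and (323,212), the gauge at (419,184) with its bar running image-vertical, and the tray at (215,230). The cutters are at (358,252) and (390,232), the spoon at (430,245). The scene view agrees with this.

```bash
cat > h.py <<'E'
import numpy as np,cv2,pickle
def ray(c,uv,z):
    d=c['R'].T@np.array([(uv[0]-c['cx'])/c['fx'],(uv[1]-c['cy'])/c['fy'],1]); o=-c['R'].T@c['t']
    return o+d*(z-o[2])/d[2]
def proj(c,X):
    p=c['R']@np.asarray(X)+c['t']; return np.array([c['fx']*p[0]/p[2]+c['cx'],c['fy']*p[1]/p[2]+c['cy']])
E
python3 - <<'E'
from h import *
c=pickle.load(open('top.pkl','rb'));im=c['color']
h=im.max(2)
m=((h<75)).astype(np.uint8); roi=np.zeros_like(m);roi[128:245,295:345]=1
cs,_=cv2.findContours(m*roi,cv2.RETR_EXTERNAL,cv2.CHAIN_APPROX_NONE)
for k in cs:
    if cv2.contourArea(k)<300: continue
    P=np.array([ray(c,p,0.04)[:2] for p in k[:,0].astype(float)]).astype(np.float32)
    print('block',cv2.minAreaRect(P),cv2.minAreaRect(k))
g=im[140:225,395:445]
cv2.imwrite('pics/crop0.png',np.hstack([cv2.resize(im[140:225,395:445,::-1],None,fx=6,fy=6,interpolation=cv2.INTER_CUBIC),cv2.resize(im[120:245,290:350,::-1],(245,510),interpolation=cv2.INTER_CUBIC)]))
m2=(g.min(2)>195).astype(np.uint8)
cs,_=cv2.findContours(m2,cv2.RETR_EXTERNAL,cv2.CHAIN_APPROX_NONE)
for k in cs:
    if cv2.contourArea(k)>4:
        r=cv2.minAreaRect(k);uv=np.array(r[0])+[395,140];print('g',uv,r[1:],ray(c,uv,0.01),ray(c,uv,.06))
# tray inside
b=(im.min(2)>120).astype(np.uint8);b[:,:165]=0;b[:,272:]=0;b[:158]=0;b[302:]=0
cs,_=cv2.findContours(b,cv2.RETR_EXTERNAL,cv2.CHAIN_APPROX_NONE)
k=max(cs,key=cv2.contourArea);P=np.array([ray(c,p,0.01)[:2] for p in k[:,0].astype(float)]).astype(np.float32);print('tray',cv2.minAreaRect(P))
for n,u in(('star',(358,252)),('round',(390,232)),('spoon',(430,225)),('spoonend',(434,270)),('pin end',(300,110))):print(n,ray(c,u,.01))
w=pickle.load(open('wrist.pkl','rb'));print('wristcam',-w['R'].T@w['t'])
E
```

```text
block ((0.48056548833847046, 0.060672372579574585), (0.056584663689136505, 0.1343262791633606), 78.90496063232422) ((322.8059387207031, 212.31419372558594), (22.08547019958496, 51.2231559753418), 3.945185899734497)
block ((0.6321689486503601, 0.06714527308940887), (0.13617463409900665, 0.06758566945791245), 9.334844589233398) ((313.784423828125, 157.1147003173828), (48.56179428100586, 25.57396125793457), 73.3007583618164)
tray ((0.4770270884037018, 0.3479539155960083), (0.2505156397819519, 0.3297305107116699), 89.0896987915039)
star [ 0.37038262 -0.01762904  0.01      ]
round [ 0.41194357 -0.10820948  0.01      ]
spoon [ 0.41759673 -0.21565067  0.01      ]
spoonend [ 0.30148612 -0.20481939  0.01      ]
pin end [0.78462881 0.08936166 0.01      ]
wristcam [0.07131891 0.62442709 0.38323425]
```

View pics/crop0.png

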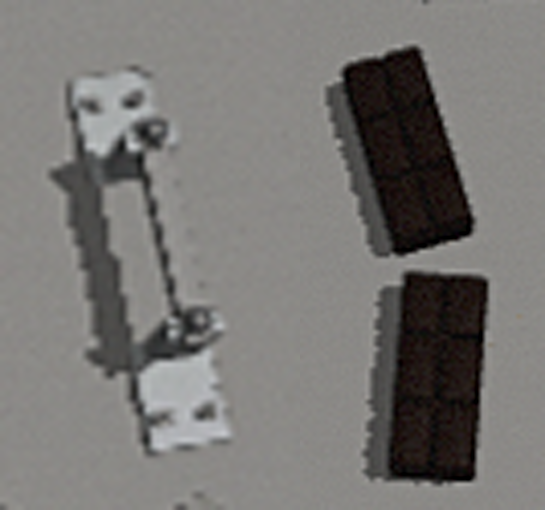

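>>> {"name": "carry_out", "arguments": {
  "steps": [
    [[-0.97,-1,0],0],
    [[-0.97,-1,0],0],
    [[-0.97,-1,0],0],
    [[-0.97,-1,0],0],
    [[-0.97,-1,0],0]
  ],
  "jaw": 100
}}

```text
t: 0.65
eef_pos: [0.2106, 0.4896, 0.292]
tool_rot: [-180.0, -0.0, 167.3]
contact_force: [0.3, 0.1, -0.7]
grip_width: 0.0921
finger_force: 0.0
```

>>> {"name": "carry_out", "arguments": {
  "steps": [
    [[-0.97,-1,0],0],
    [[-0.97,-1,0],0],
    [[-0.97,-1,0],0],
    [[-0.97,-1,0],0],
    [[-0.97,-1,0],0]
  ]
}}

```text
t: 1.15
eef_pos: [0.2831, 0.3707, 0.2921]
tool_rot: [-180.0, -0.0, 167.3]
contact_force: [-0.6, -0.3, 0.9]
grip_width: 0.0917
finger_force: 0.0
```

>>> {"name": "carry_out", "arguments": {
  "steps": [
    [[-0.97,-1,0],0],
    [[-0.97,-1,0],0],
    [[-0.97,-1,0],0],
    [[-0.97,-1,0],0],
    [[-0.97,-1,0],0]
  ]
}}

```text
t: 1.65
eef_pos: [0.3557, 0.2519, 0.2922]
tool_rot: [-180.0, -0.0, 167.3]
contact_force: [-0.1, 1.1, -0.2]
grip_width: 0.0917
finger_force: 0.0
```

>>> {"name": "carry_out", "arguments": {
  "steps": [
    [[-0.97,-1,0],0],
    [[-0.97,-1,0],0],
    [[-0.97,-1,0],0],
    [[-0.97,-1,0],0],
    [[-0.97,-1,0],0]
  ]
}}

```text
t: 2.15
eef_pos: [0.4283, 0.133, 0.2922]
tool_rot: [180.0, -0.0, 167.3]
contact_force: [-0.0, 0.5, 0.4]
grip_width: 0.0916
finger_force: 0.0
```

>>> {"name": "carry_out", "arguments": {
  "steps": [
    [[-0.97,-1,0],0],
    [[-0.97,-1,0],0],
    [[-0.97,-1,0],0],
    [[-0.97,-1,0],0],
    [[0,0,0],0]
  ]
}}

```text
t: 2.65
eef_pos: [0.4874, 0.0355, 0.2923]
tool_rot: [-179.9, 0.1, 167.0]
contact_force: [-0.3, -0.4, 0.2]
grip_width: 0.0916
finger_force: 0.0
```

Run:
```python
from h import *
from bench import sense,capture
c=capture('wrist');pickle.dump(c,open('w1.pkl','wb'))
s=sense();print(s['q'],s['eef_pos'],s['tool_rot'],s['t'])
cv2.imwrite('pics/w1.png',c['color'][:,:,::-1])
im=c['color'].astype(int);m=((im.max(2)<75)&(im[:,:,0]>im[:,:,2]+4)).astype(np.uint8)*255
m=cv2.morphologyEx(m,cv2.MORPH_CLOSE,np.ones((5,5)));
cs,_=cv2.findContours(m,cv2.RETR_EXTERNAL,cv2.CHAIN_APPROX_NONE)
for k in cs:
    if cv2.contourArea(k)<300: continue
    P=np.array([ray(c,p,0.04)[:2] for p in k[:,0].astype(float)]).astype(np.float32)
    print(cv2.minAreaRect(P),cv2.minAreaRect(k))
```

```text
[-30.58042307  12.15535602  24.00379037 110.21044429  -5.70583879
  58.79603493  72.99569743] [0.48645745 0.03738964 0.29206891] [-1.79962539e+02  1.08871736e-03  1.67087169e+02] 2.7
((0.7282262444496155, -0.15864545106887817), (0.5862240791320801, 0.0981658473610878), 77.07015228271484) ((232.49996948242188, 370.9999694824219), (396.99993896484375, 55.99999237060547), -0.0)
((0.6020253896713257, -0.16278548538684845), (0.04050639644265175, 0.04361835494637489), 77.04411315917969) ((197.5, 296.5), (29.0, 33.0), 90.0)
((0.6798258423805237, 0.17513303458690643), (0.39847174286842346, 0.04659705609083176), 77.04438018798828) ((458.5, 296.5), (31.0, 299.0), 90.0)
((0.6469178795814514, 0.2184014469385147), (0.03584691882133484, 0.08007301390171051), 89.73896026611328) ((489.7729797363281, 267.4717712402344), (54.26215362548828, 28.400163650512695), 84.0938491821289)
((0.5509588718414307, -0.19910533726215363), (0.03670345991849899, 0.07967878133058548), 64.10589599609375) ((157.9060821533203, 267.54351806640625), (28.905986785888672, 54.08332061767578), 6.115503787994385)
((0.579579234123
[... 679 characters left out ...]
2266898155), 14.819794654846191) ((9.554405212402344, 205.09324645996094), (20.442766189575195, 33.54340744018555), 59.74356460571289)
((0.4836086928844452, 0.059448014944791794), (0.05379340425133705, 0.12756972014904022), 78.44981384277344) ((342.5, 170.5), (47.0, 107.0), 0.0)
((0.36191195249557495, -0.2923527956008911), (0.08732828497886658, 0.019628185778856277), 15.763089179992676) ((20.844192504882812, 138.9561004638672), (86.9991455078125, 15.471805572509766), 51.76617431640625)
((0.3325543701648712, 0.09557570517063141), (0.01777668483555317, 0.10281805694103241), 14.509734153747559) ((347.1153869628906, 26.076927185058594), (18.605209350585938, 102.08059692382812), 60.2551155090332)
```

View pics/w1.png

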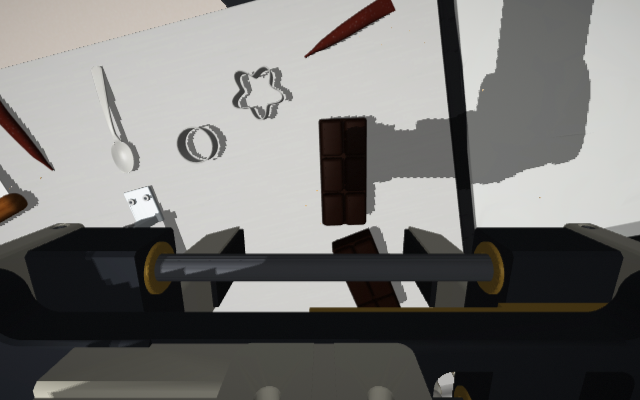

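The wrist view shows block B whole at (342,170). Block A and most of the gauge are hidden by the gripper, and only the gauge's near foot shows, at (142,200). I'll fix the gauge and block A from the first top and scene images.

Run:
```python
from h import *
T=pickle.load(open('top.pkl','rb'));S=pickle.load(open('scene.pkl','rb'))
im=T['color'].astype(int)
m=((im.max(2)<70)&(im[:,:,0]>im[:,:,2]+5)).astype(np.uint8);r=np.zeros_like(m);r[125:245,295:345]=1;m*=r
m=cv2.morphologyEx(m,cv2.MORPH_CLOSE,np.ones((3,3)))
for k in cv2.findContours(m,cv2.RETR_EXTERNAL,cv2.CHAIN_APPROX_NONE)[0]:
    if cv2.contourArea(k)>300:
        P=np.array([ray(T,p,0.04)[:2] for p in k[:,0].astype(float)]).astype(np.float32);print('blk',cv2.minAreaRect(P))
# gauge foot end corners (top crop /6)
q=[(75,80),(145,70),(150,452),(230,438)]
P=[ray(T,(395+a/6-.4,140+b/6-.4),.01) for a,b in q];print(np.round(P,4))
f=(P[0]+P[1])/2;n=(P[2]+P[3])/2;d=f-n;print('gauge top mid',(f+n)/2,'len',np.hypot(*d[:2]),'yaw',np.degrees(np.arctan2(d[1],d[0])))
s=[(152,130),(200,322)]
Q=[ray(T,(395+a/6-.4,140+b/6-.4),.060) for a,b in s];d=Q[0]-Q[1];print('screws',Q,(Q[0]+Q[1])/2,np.degrees(np.arctan2(d[1],d[0])))
g=S['color'][235:320,385:460];cv2.imwrite('pics/sc.png',cv2.resize(g[:,:,::-1],None,fx=6,fy=6,interpolation=cv2.INTER_CUBIC))
mid=(f+n)/2
cr=[(proj(S,X)-[385,235]+.4)*6 for X in P];print('pred in scene crop',np.round(cr))
```

```text
blk ((0.4810328185558319, 0.05895991623401642), (0.05339917168021202, 0.1311815232038498), 78.57477569580078)
blk ((0.6320186853408813, 0.06196407973766327), (0.1339600682258606, 0.05652421712875366), 10.249364852905273)
[[ 0.6222 -0.1893  0.01  ]
 [ 0.6231 -0.2219  0.01  ]
 [ 0.4474 -0.1932  0.01  ]
 [ 0.4494 -0.2294  0.01  ]]
gauge top mid [ 0.53550433 -0.20842112  0.01      ] len 0.1742951954484539 yaw 1.8689172839604065
screws [array([ 0.57960146, -0.2058764 ,  0.06      ]), array([ 0.49262038, -0.21119875,  0.06      ])] [ 0.53611092 -0.20853758  0.06      ] 3.50154580943719
pred in scene crop [[303.  83.]
 [381. 127.]
 [ 38. 389.]
 [130. 446.]]
```

View pics/sc.png

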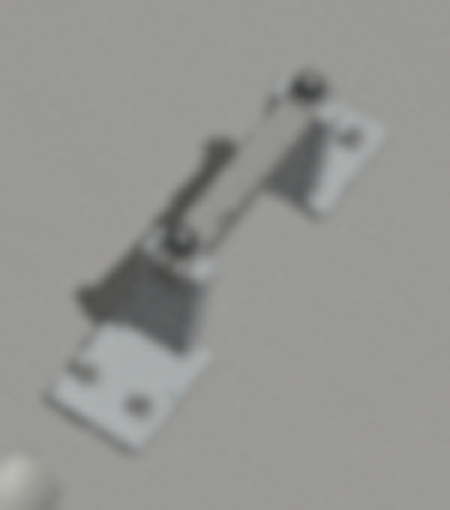

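The gauge lies at about (0.5355, -0.208) with a yaw of 2.3°. The top-view foot corners reproject to within about 1 px in the scene view. Block B is at (0.482, 0.060), −11.4°, and block A at (0.632, 0.062), +10°. I'll grasp B near its robot-side end.

>>> {"name": "carry_out", "arguments": {
  "steps": [
    [[0.7,0.25,1],-0.2],
    [[0.7,0.25,1],0],
    [[0.7,0.25,1],0],
    [[0.7,0.25,1],0],
    [[0,0,1],0]
  ],
  "jaw": 100
}}

```text
t: 3.2
eef_pos: [0.4329, 0.0719, 0.1914]
tool_rot: [180.0, -0.1, 168.8]
contact_force: [-0.0, 0.0, 0.1]
grip_width: 0.0918
finger_force: 0.0
```

>>> {"name": "carry_out", "arguments": {
  "steps": [
    [[0,0,1],0],
    [[0,0,1],0],
    [[0,0,1],0],
    [[0,0,1],0],
    [[0,0,0],0]
  ]
}}

```text
t: 3.7
eef_pos: [0.4335, 0.0706, 0.1105]
tool_rot: [-179.9, -0.2, 168.7]
contact_force: [-0.2, -0.2, -0.1]
grip_width: 0.0918
finger_force: 0.0
```

>>> {"name": "carry_out", "arguments": {
  "steps": [
    [[0,0,0.95],0],
    [[0,0,0.7],0],
    [[0,0,0.25],0],
    [[0,0,0],0]
  ]
}}

```text
t: 4.1
eef_pos: [0.4351, 0.0703, 0.0744]
tool_rot: [180.0, -0.0, 168.7]
contact_force: [-0.4, 0.7, 0.3]
grip_width: 0.0921
finger_force: 0.0
```

>>> {"name": "carry_out", "arguments": {
  "steps": [
    [[0,0,0],0],
    [[0,0,0],0],
    [[0,0,0],0],
    [[0,0,0],0],
    [[0,0,0],0]
  ],
  "jaw": 0,
  "newtons": 40
}}

```text
t: 4.6
eef_pos: [0.4354, 0.0699, 0.0744]
tool_rot: [180.0, 0.0, 168.7]
contact_force: [-0.7, -0.7, 0.3]
grip_width: 0.0566
finger_force: 0.6
```

>>> {"name": "carry_out", "arguments": {
  "steps": [
    [[0,0,0],0],
    [[0,0,0],0.4],
    [[0,0,0],0.8],
    [[0,0,0],0.8],
    [[0,0,0],0.8]
  ]
}}

```text
t: 5.1
eef_pos: [0.4358, 0.07, 0.0744]
tool_rot: [180.0, 0.0, 149.2]
contact_force: [1.2, 1.3, 0.5]
grip_width: 0.056
finger_force: 40.0
```

>>> {"name": "carry_out", "arguments": {
  "steps": [
    [[0,0,0],0.9],
    [[0,0,0],0.9],
    [[0,0,0],0.9],
    [[0,0,0],0]
  ]
}}

```text
t: 5.5
eef_pos: [0.4357, 0.07, 0.0744]
tool_rot: [180.0, 0.0, 130.7]
contact_force: [0.5, -0.4, 5.6]
grip_width: 0.0562
finger_force: 40.0
```

>>> {"name": "carry_out", "arguments": {
  "steps": [
    [[-0.65,0.75,0],0],
    [[-0.65,0.75,0],0.4],
    [[0,0,0],0.8],
    [[0,0,0],0.8],
    [[0,0,0],0.8]
  ]
}}

```text
t: 6.0
eef_pos: [0.4753, 0.0694, 0.0743]
tool_rot: [180.0, 0.0, 111.5]
contact_force: [1.2, -1.2, 0.5]
grip_width: 0.0555
finger_force: 40.0
```

>>> {"name": "carry_out", "arguments": {
  "steps": [
    [[0,0,0],0.8],
    [[0,0,0],0.8],
    [[0,0,0],0.8],
    [[0,0,0],0.4],
    [[0,0,0],0]
  ]
}}

```text
t: 6.5
eef_pos: [0.4749, 0.0694, 0.0742]
tool_rot: [-180.0, 0.0, 92.4]
contact_force: [-0.1, -1.1, 2.6]
grip_width: 0.0563
finger_force: 40.0
```

Run:
```python
from bench import sense,capture
import cv2,pickle
s=sense();print(s['q'],s['eef_pos'],s['tool_rot'],s['contact_force'])
a=capture('top');w=capture('wrist')
pickle.dump((a,w),open('t2.pkl','wb'))
cv2.imwrite('pics/t2.png',cv2.resize(a['color'][130:290,280:460,::-1],(675,600)))
```

```text
[-41.03305193  34.21946594  36.3950572  124.41384749 -37.97621258
  32.77086219  25.98317671] [0.47490635 0.06944702 0.07422225] [-1.79989026e+02  3.87813984e-02  9.23673459e+01] [-0.06807143 -1.12187156  2.55011431]
```

View pics/t2.png

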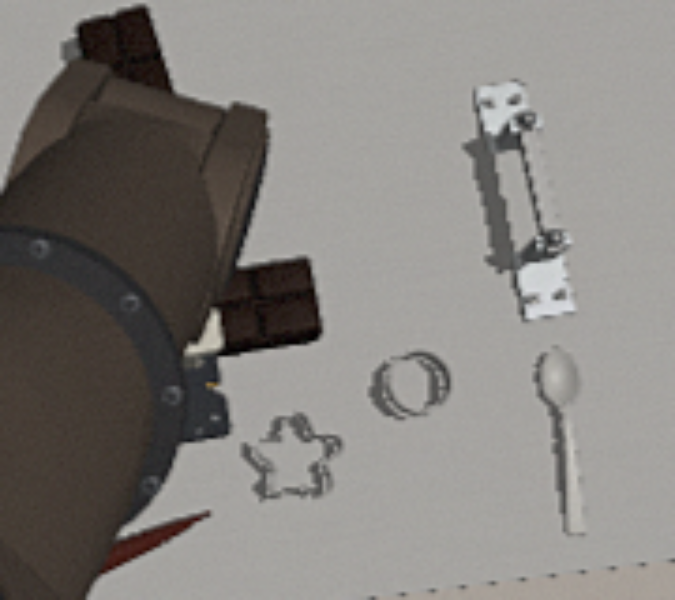

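The block is held and points at the gauge, with its front corners at crop (307,257) and (320,340). Checking the alignment numerically.

Run:
```python
from h import *
a,w=pickle.load(open('t2.pkl','rb'))
G=np.array([.5355,-.2084]);th=np.radians(2.3);A=np.array([[np.cos(th),np.sin(th)],[-np.sin(th),np.cos(th)]])
for p in [(307,257),(320,340),(222,356),(235,268)]:
    X=ray(a,(280+p[0]/3.75,130+p[1]/3.75),.04);print(p,X[:2].round(4),'gauge',(A@(X[:2]-G)).round(4))
print('tcp',A@(np.array([.4749,.0694])-G))
# gauge foot corners: mask
g=a['color'][145:222,400:440];m=(g.min(2)>185).astype(np.uint8)
for k in cv2.findContours(m,cv2.RETR_EXTERNAL,cv2.CHAIN_APPROX_NONE)[0]:
    if cv2.contourArea(k)>25:
        P=np.array([ray(a,p+np.array([400,145]),.01)[:2] for p in k[:,0].astype(float)]).astype(np.float32);print('foot',cv2.minAreaRect(P))
```

```text
(307, 257) [ 0.5035 -0.0441] gauge [-0.0253  0.1655]
(320, 340) [ 0.4448 -0.0447] gauge [-0.084   0.1672]
(222, 356) [0.4419 0.0233] gauge [-0.0842  0.2353]
(235, 268) [0.5018 0.0065] gauge [-0.025  0.216]
tcp [-0.04940257  0.28000819]
foot ((0.4689638316631317, -0.21104583144187927), (0.03967106342315674, 0.03267480432987213), 3.505260705947876)
foot ((0.6041406989097595, -0.20593859255313873), (0.031890034675598145, 0.036727532744407654), 86.39498138427734)
```

>>> {"name": "carry_out", "arguments": {
  "steps": [
    [[-0.6,0.2,0],0],
    [[-0.9,0.3,0],0],
    [[-0.9,0.3,0],0],
    [[-0.9,0.3,0],0],
    [[-0.9,0.4,0],0]
  ]
}}

```text
t: 7.1
eef_pos: [0.5081, -0.0123, 0.0742]
tool_rot: [-179.9, -0.1, 92.5]
contact_force: [-0.6, 4.4, 4.3]
grip_width: 0.0561
finger_force: 40.0
```

>>> {"name": "carry_out", "arguments": {
  "steps": [
    [[-0.7,0.4,0],0],
    [[-0.7,0.4,0],0],
    [[-0.5,0.4,0],0],
    [[-0.2,0,0],0],
    [[0,0,0],0]
  ]
}}

```text
t: 7.6
eef_pos: [0.5344, -0.0545, 0.0742]
tool_rot: [180.0, 0.0, 92.3]
contact_force: [0.6, -1.9, 0.2]
grip_width: 0.0558
finger_force: 40.0
```

Run:
```python
from h import *
from bench import sense,capture
a=capture('top');s=sense();print(s['eef_pos'],s['tool_rot'],s['contact_force'],s['q'].round())
cv2.imwrite('pics/t3.png',cv2.resize(a['color'][140:230,340:460,::-1],(800,600),interpolation=cv2.INTER_CUBIC));pickle.dump(a,open('t3.pkl','wb'))
```

```text
[ 0.53420226 -0.05412908  0.07420654] [1.79969716e+02 3.03702280e-02 9.23557187e+01] [-0.14200554 -2.10226847  1.79969691] [-25.  38.  36. 117. -36.  37.  37.]
```

View pics/t3.png

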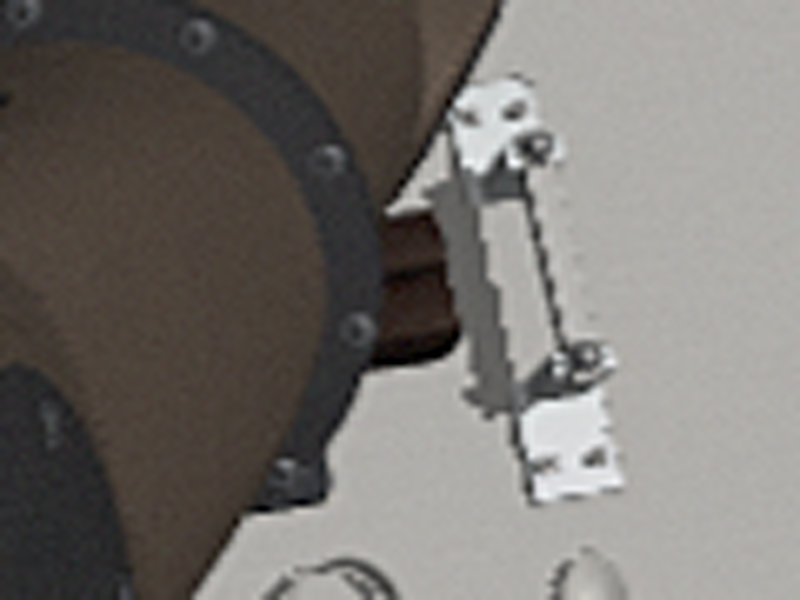

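The block's front shows just before the gauge, with corners at crop (435,212) and (460,340), nearly centred between the cheeks. I'll get the numbers and lower the grip for feeling.

Run:
```python
from h import *
a=pickle.load(open('t3.pkl','rb'))
G=np.array([.5360,-.2084]);th=np.radians(2.6);A=np.array([[np.cos(th),np.sin(th)],[-np.sin(th),np.cos(th)]])
for p,z in [((435,212),.04),((460,340),.04),((375,365),.04),((532,147),.06),((587,358),.06)]:
    X=ray(a,(340+p[0]/6.667-.4,140+p[1]/6.667-.4),z);print(p,X[:2].round(4),'gauge',(A@(X[:2]-G)).round(4))
print('tcp',A@(np.array([.5342,-.0541])-G))
```

```text
(435, 212) [ 0.5626 -0.1671] gauge [0.0285 0.04  ]
(460, 340) [ 0.5099 -0.1682] gauge [-0.0243  0.0414]
(375, 365) [ 0.504  -0.1335] gauge [-0.0286  0.0762]
(532, 147) [ 0.5787 -0.2043] gauge [0.0429 0.0022]
(587, 358) [ 0.4926 -0.2105] gauge [-0.0434 -0.0001]
tcp [0.00520136 0.15422281]
```

>>> {"name": "carry_out", "arguments": {
  "steps": [
    [[0,0,0],0],
    [[0,0,0],0]
  ],
  "newtons": 16
}}

```text
t: 7.85
eef_pos: [0.5339, -0.0535, 0.0742]
tool_rot: [-180.0, 0.0, 92.4]
contact_force: [0.3, -2.1, 0.9]
grip_width: 0.0562
finger_force: 16.0
```

>>> {"name": "carry_out", "arguments": {
  "steps": [
    [[-0.4,0,0],0],
    [[-0.4,0,0],0],
    [[-0.3,0,0],0],
    [[-0.1,0,0],0],
    [[0,0,0],0]
  ],
  "newtons": 13
}}

```text
t: 8.35
eef_pos: [0.5348, -0.0787, 0.0742]
tool_rot: [-180.0, 0.0, 92.3]
contact_force: [0.7, -2.0, -0.1]
grip_width: 0.0562
finger_force: 13.0
```

>>> {"name": "carry_out", "arguments": {
  "steps": [
    [[-0.08,0,0],0],
    [[-0.08,0,0],0],
    [[-0.08,0,0],0]
  ]
}}

```text
t: 8.65
eef_pos: [0.5353, -0.0823, 0.0742]
tool_rot: [-180.0, -0.0, 92.4]
contact_force: [0.2, 1.4, -0.1]
grip_width: 0.0561
finger_force: 13.0
```

>>> {"name": "carry_out", "arguments": {
  "steps": [
    [[-0.08,0,0],0],
    [[-0.08,0,0],0]
  ]
}}

```text
t: 8.85
eef_pos: [0.5354, -0.0858, 0.0742]
tool_rot: [-180.0, -0.0, 92.4]
contact_force: [0.0, 1.5, -1.5]
grip_width: 0.056
finger_force: 13.0
```

>>> {"name": "carry_out", "arguments": {
  "steps": [
    [[-0.08,0,0],0],
    [[-0.06,0,0],0]
  ]
}}

```text
t: 9.05
eef_pos: [0.5354, -0.0873, 0.0741]
tool_rot: [-180.0, -0.1, 92.4]
contact_force: [-1.8, 8.8, 4.0]
grip_width: 0.0563
finger_force: 13.0
```

>>> {"name": "carry_out", "arguments": {
  "steps": [
    [[-0.07,0,0],0],
    [[-0.05,0,0],0]
  ]
}}

```text
t: 9.25
eef_pos: [0.5353, -0.0877, 0.0741]
tool_rot: [-179.9, -0.3, 92.5]
contact_force: [-2.1, 13.6, 5.1]
grip_width: 0.056
finger_force: 13.0
```

It stopped dead at the bar line with 13.6 N. I'll back off, let the block settle flat, regrip and feel once more.

>>> {"name": "carry_out", "arguments": {
  "steps": [
    [[0.3,0,0],0],
    [[0.2,0,0],0],
    [[0,0,0],0]
  ]
}}

```text
t: 9.55
eef_pos: [0.5352, -0.0807, 0.0741]
tool_rot: [-180.0, 0.0, 92.4]
contact_force: [-0.1, 0.6, -3.0]
grip_width: 0.0558
finger_force: 13.0
```

>>> {"name": "carry_out", "arguments": {
  "steps": [
    [[0,0,0],0],
    [[0,0,0],0]
  ],
  "jaw": 75
}}

```text
t: 9.75
eef_pos: [0.5354, -0.0815, 0.0744]
tool_rot: [180.0, 0.0, 92.3]
contact_force: [-0.2, -1.3, -0.3]
grip_width: 0.0666
finger_force: 0.0
```

>>> {"name": "carry_out", "arguments": {
  "steps": [
    [[0,0,0],0],
    [[0,0,0],0],
    [[0,0,0],0],
    [[0,0,0],0]
  ],
  "jaw": 0,
  "newtons": 13
}}

```text
t: 10.15
eef_pos: [0.5353, -0.0812, 0.0743]
tool_rot: [180.0, 0.0, 92.3]
contact_force: [0.0, -0.8, 0.9]
grip_width: 0.056
finger_force: 13.0
```

>>> {"name": "carry_out", "arguments": {
  "steps": [
    [[-0.15,0,0],0],
    [[-0.15,0,0],0],
    [[-0.08,0,0],0],
    [[0,0,0],0]
  ]
}}

```text
t: 10.55
eef_pos: [0.5356, -0.0879, 0.0743]
tool_rot: [-180.0, -0.1, 92.4]
contact_force: [-0.4, 5.3, 3.4]
grip_width: 0.0557
finger_force: 13.0
```

>>> {"name": "carry_out", "arguments": {
  "steps": [
    [[-0.06,0,0],0],
    [[-0.05,0,0],0]
  ]
}}

```text
t: 10.75
eef_pos: [0.5356, -0.0882, 0.0742]
tool_rot: [-180.0, -0.2, 92.4]
contact_force: [-1.4, 13.4, 8.2]
grip_width: 0.0557
finger_force: 13.0
```

>>> {"name": "carry_out", "arguments": {
  "steps": [
    [[-0.05,0,0],0],
    [[0,0,0],0]
  ]
}}

```text
t: 10.95
eef_pos: [0.5356, -0.0885, 0.0742]
tool_rot: [-179.9, -0.3, 92.5]
contact_force: [-2.4, 13.2, 7.1]
grip_width: 0.0557
finger_force: 13.0
```

The same stop came at the same place, so B is the high block. I'll draw it back, regrasp it at its middle, and take it to the tray.

>>> {"name": "carry_out", "arguments": {
  "steps": [
    [[0.4,0,0],0],
    [[0.8,0,0],0],
    [[0.9,0,0],0],
    [[0.9,0,0],0],
    [[0.4,0,0],0]
  ],
  "newtons": 25
}}

```text
t: 11.45
eef_pos: [0.533, -0.0231, 0.0742]
tool_rot: [180.0, 0.0, 92.4]
contact_force: [0.4, -1.8, 0.2]
grip_width: 0.0554
finger_force: 25.0
```

>>> {"name": "carry_out", "arguments": {
  "steps": [
    [[0,0,0],0],
    [[0,0,0],0],
    [[-0.4,0,0],0],
    [[-0.9,0,0],0],
    [[-0.9,0,0],0]
  ],
  "jaw": 80
}}

```text
t: 11.95
eef_pos: [0.5346, -0.0696, 0.0743]
tool_rot: [180.0, 0.0, 92.3]
contact_force: [-0.7, 0.0, 0.0]
grip_width: 0.0734
finger_force: 0.0
```

>>> {"name": "carry_out", "arguments": {
  "steps": [
    [[-0.3,0,0],0],
    [[0,0,0],0],
    [[0,0,0],0],
    [[0,0,0],0],
    [[0,0,0],0]
  ],
  "jaw": 0,
  "newtons": 50
}}

```text
t: 12.45
eef_pos: [0.5349, -0.0732, 0.0741]
tool_rot: [-180.0, -0.0, 92.4]
contact_force: [0.5, -1.5, -0.6]
grip_width: 0.0558
finger_force: 50.0
```

>>> {"name": "carry_out", "arguments": {
  "steps": [
    [[0,0,-0.6],0],
    [[0,0,-1],0],
    [[0,0,-1],0],
    [[0.5,0,-1],0],
    [[1,-0.1,-0.4],0]
  ]
}}

```text
t: 12.95
eef_pos: [0.5324, -0.0449, 0.1567]
tool_rot: [179.8, 0.0, 92.2]
contact_force: [0.1, 0.6, -3.0]
grip_width: 0.0555
finger_force: 50.0
```

>>> {"name": "carry_out", "arguments": {
  "steps": [
    [[1,-0.1,0],0],
    [[1,-0.1,0],0],
    [[1,-0.1,0],0],
    [[1,-0.1,0],0],
    [[1,-0.1,0],0]
  ]
}}

```text
t: 13.45
eef_pos: [0.517, 0.0569, 0.1548]
tool_rot: [-180.0, -0.0, 92.4]
contact_force: [0.8, 0.9, -2.5]
grip_width: 0.0554
finger_force: 50.0
```

>>> {"name": "carry_out", "arguments": {
  "steps": [
    [[1,-0.1,0],0],
    [[1,-0.1,0],0],
    [[1,-0.1,0],0],
    [[1,-0.1,0],0],
    [[1,-0.1,0],0]
  ]
}}

```text
t: 13.95
eef_pos: [0.5029, 0.1564, 0.1548]
tool_rot: [-180.0, -0.0, 92.4]
contact_force: [0.4, -0.1, -3.4]
grip_width: 0.0559
finger_force: 50.0
```

>>> {"name": "carry_out", "arguments": {
  "steps": [
    [[1,-0.1,0],0],
    [[1,-0.1,0],0],
    [[1,-0.1,0],0],
    [[1,-0.1,0],0],
    [[1,-0.1,0],0]
  ]
}}

```text
t: 14.45
eef_pos: [0.4886, 0.2558, 0.1548]
tool_rot: [-180.0, -0.0, 92.4]
contact_force: [0.9, 0.5, -3.5]
grip_width: 0.0555
finger_force: 50.0
```

>>> {"name": "carry_out", "arguments": {
  "steps": [
    [[1,-0.1,0],0],
    [[1,-0.1,0],0],
    [[1,-0.1,0],0],
    [[1,-0.1,0],0],
    [[0.4,0,0.3],0]
  ]
}}

```text
t: 14.95
eef_pos: [0.4769, 0.3451, 0.1489]
tool_rot: [180.0, -0.1, 92.5]
contact_force: [-1.3, 0.3, -3.1]
grip_width: 0.0555
finger_force: 50.0
```

>>> {"name": "carry_out", "arguments": {
  "steps": [
    [[0,0,0.8],0],
    [[0,0,1],0],
    [[0,0,0.8],0],
    [[0,0,0.3],0],
    [[0,0,0.2],0]
  ]
}}

```text
t: 15.45
eef_pos: [0.4778, 0.3412, 0.0854]
tool_rot: [-180.0, 0.1, 92.3]
contact_force: [-0.2, -0.0, -3.6]
grip_width: 0.0557
finger_force: 50.0
```

>>> {"name": "carry_out", "arguments": {
  "steps": [
    [[0,0,0.15],0],
    [[0,0,0.1],0],
    [[0,0,0],0]
  ]
}}

```text
t: 15.75
eef_pos: [0.478, 0.3423, 0.0815]
tool_rot: [180.0, -0.0, 92.3]
contact_force: [0.4, -0.1, -3.1]
grip_width: 0.0558
finger_force: 50.0
```

>>> {"name": "carry_out", "arguments": {
  "steps": [
    [[0,0,0.1],0],
    [[0,0,0.1],0],
    [[0,0,0],0]
  ]
}}

```text
t: 16.05
eef_pos: [0.478, 0.3424, 0.0774]
tool_rot: [180.0, -0.0, 92.3]
contact_force: [-0.4, -0.7, -0.7]
grip_width: 0.0561
finger_force: 50.0
```

>>> {"name": "carry_out", "arguments": {
  "steps": [
    [[0,0,0.05],0],
    [[0,0,0],0]
  ]
}}

```text
t: 16.25
eef_pos: [0.478, 0.3424, 0.0774]
tool_rot: [180.0, -0.1, 92.3]
contact_force: [-2.9, -2.2, 12.7]
grip_width: 0.056
finger_force: 50.0
```

>>> {"name": "carry_out", "arguments": {
  "steps": [
    [[0,0,0],0],
    [[0,0,0],0],
    [[0,0,-0.4],0],
    [[0,0,-1],0],
    [[0,0,-1],0]
  ],
  "jaw": 85
}}

```text
t: 16.75
eef_pos: [0.4778, 0.3419, 0.125]
tool_rot: [-180.0, 0.0, 92.3]
contact_force: [0.5, -0.2, -0.3]
grip_width: 0.0778
finger_force: 0.0
```

>>> {"name": "carry_out", "arguments": {
  "steps": [
    [[0,0,-1],0],
    [[0,0,-0.8],0],
    [[-1,0.3,0],-0.0],
    [[-1,0.3,0],0],
    [[-1,0.3,0],0]
  ],
  "jaw": 100
}}

```text
t: 17.25
eef_pos: [0.4985, 0.2825, 0.1608]
tool_rot: [180.0, -0.0, 92.4]
contact_force: [0.5, -0.3, 0.3]
grip_width: 0.0916
finger_force: 0.0
```

>>> {"name": "carry_out", "arguments": {
  "steps": [
    [[-1,0.3,0],0],
    [[-1,0.3,0],0],
    [[-1,0.3,0],0],
    [[-1,0.3,0],0],
    [[-1,0.3,0],0]
  ]
}}

```text
t: 17.75
eef_pos: [0.5326, 0.1835, 0.1606]
tool_rot: [180.0, -0.0, 92.3]
contact_force: [-0.4, -0.1, 0.4]
grip_width: 0.0919
finger_force: 0.0
```

>>> {"name": "carry_out", "arguments": {
  "steps": [
    [[-1,0.3,0],0],
    [[-1,0.3,0],0],
    [[-1,0.3,0],0],
    [[-1,0.4,0],0],
    [[-1,0.4,0],0]
  ]
}}

```text
t: 18.25
eef_pos: [0.5707, 0.085, 0.1606]
tool_rot: [180.0, -0.0, 92.3]
contact_force: [-0.9, 0.5, 0.0]
grip_width: 0.092
finger_force: 0.0
```

>>> {"name": "carry_out", "arguments": {
  "steps": [
    [[-0.7,0.4,0],-0.6],
    [[0,0,0],-0.9],
    [[0,0,0],-0.9],
    [[0,0,0],-0.9],
    [[0,0,0],-0.9]
  ]
}}

```text
t: 18.75
eef_pos: [0.579, 0.072, 0.1606]
tool_rot: [180.0, 0.0, 121.5]
contact_force: [-0.1, -0.3, 0.4]
grip_width: 0.0918
finger_force: 0.0
```

>>> {"name": "carry_out", "arguments": {
  "steps": [
    [[0,0,0],-1],
    [[0,0,0],-1],
    [[0,0,0],-1],
    [[0,0,0],-1],
    [[0,0,0],-1]
  ]
}}

```text
t: 19.25
eef_pos: [0.579, 0.072, 0.1606]
tool_rot: [-180.0, 0.0, 155.9]
contact_force: [-0.5, 0.9, 0.8]
grip_width: 0.0917
finger_force: 0.0
```

>>> {"name": "carry_out", "arguments": {
  "steps": [
    [[0,0,0],-1],
    [[0,0,0],-1],
    [[0,0,0],-1],
    [[0,0,0],-1],
    [[0,0,0],0]
  ]
}}

```text
t: 19.75
eef_pos: [0.579, 0.0718, 0.1606]
tool_rot: [-180.0, 0.0, -176.8]
contact_force: [0.9, -0.1, -0.4]
grip_width: 0.0919
finger_force: 0.0
```

Run:
```python
from h import *
from bench import sense,capture
a=capture('scene');s=sense();print(s['t'],s['eef_pos'],s['tool_rot'],s['q'].round(1))
cv2.imwrite('pics/s4.png',a['color'][:,:,::-1])
```

```text
19.8 [0.57905878 0.07183766 0.16055537] [ 1.79993136e+02  1.36234928e-02 -1.77067384e+02] [-24.7  29.6  17.5 105.5 -11.8  46.6  91.8]
```

View pics/s4.png

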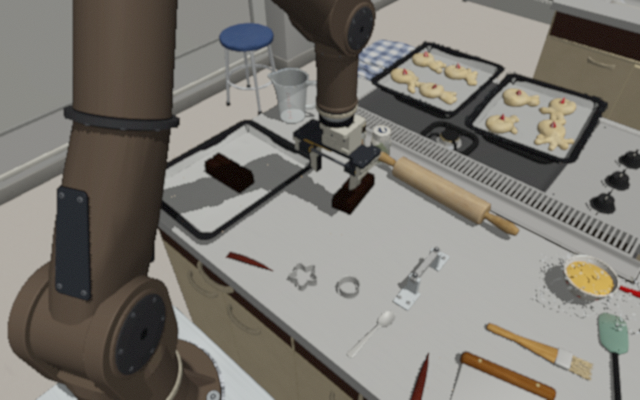

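Block B lies flat in the tray at (229,172). Block A and the bystanders are where they were. Next I'll grasp A by its near end.

>>> {"name": "carry_out", "arguments": {
  "steps": [
    [[-0.2,-0.93,0.2],0],
    [[0,0,0.6],-1],
    [[0,0,1],-0.05],
    [[0,0,0.8],0],
    [[0,0,0],0]
  ]
}}

```text
t: 20.3
eef_pos: [0.5827, 0.0536, 0.1064]
tool_rot: [-180.0, -0.2, -169.9]
contact_force: [-0.6, 0.2, -0.2]
grip_width: 0.0922
finger_force: 0.0
```

>>> {"name": "carry_out", "arguments": {
  "steps": [
    [[0,0,0.7],0],
    [[0,0,0.6],0],
    [[0,0,0.4],0],
    [[0,0,0],0]
  ]
}}

```text
t: 20.7
eef_pos: [0.5832, 0.0537, 0.073]
tool_rot: [180.0, -0.1, -169.7]
contact_force: [-0.2, -0.6, 0.6]
grip_width: 0.0916
finger_force: 0.0
```

>>> {"name": "carry_out", "arguments": {
  "steps": [
    [[0,0,0],0],
    [[0,0,0],0],
    [[0,0,0],0],
    [[0,0,0],0],
    [[0,0,0],0]
  ],
  "jaw": 0,
  "newtons": 40
}}

```text
t: 21.2
eef_pos: [0.5841, 0.0537, 0.0745]
tool_rot: [-180.0, 0.0, -169.7]
contact_force: [-0.2, -1.6, 0.9]
grip_width: 0.0566
finger_force: 0.9
```

>>> {"name": "carry_out", "arguments": {
  "steps": [
    [[0,0,0],0],
    [[0,0,0],0]
  ]
}}

```text
t: 21.4
eef_pos: [0.5841, 0.0536, 0.0745]
tool_rot: [-180.0, 0.0, -169.7]
contact_force: [-1.7, -0.2, 3.5]
grip_width: 0.0561
finger_force: 39.9
```

>>> {"name": "carry_out", "arguments": {
  "steps": [
    [[0,0,0],0.45],
    [[0,0,0],0.9],
    [[0,0,0],0.9],
    [[0,0,0],0.9],
    [[0,0,0],0.9]
  ]
}}

```text
t: 21.9
eef_pos: [0.5846, 0.0544, 0.0745]
tool_rot: [179.9, 0.1, 162.3]
contact_force: [0.6, 1.0, 0.9]
grip_width: 0.0559
finger_force: 39.9
```

>>> {"name": "carry_out", "arguments": {
  "steps": [
    [[0,0,0],0.9],
    [[0,0,0],0.9],
    [[0,0,0],0.9],
    [[0,0,0],0.9],
    [[0,0,0],0.9]
  ]
}}

```text
t: 22.4
eef_pos: [0.5847, 0.0542, 0.0745]
tool_rot: [179.9, 0.0, 131.3]
contact_force: [1.2, 0.2, 0.2]
grip_width: 0.0556
finger_force: 39.9
```

>>> {"name": "carry_out", "arguments": {
  "steps": [
    [[0,0,0],0.9],
    [[0,0,0],0.9],
    [[0,0,0],0.9],
    [[0,0,0],0.9],
    [[0,0,0],0.9]
  ]
}}

```text
t: 22.9
eef_pos: [0.5848, 0.054, 0.0745]
tool_rot: [179.9, 0.0, 100.4]
contact_force: [1.4, -0.6, 1.0]
grip_width: 0.0556
finger_force: 39.9
```

>>> {"name": "carry_out", "arguments": {
  "steps": [
    [[0,0,0],0.9],
    [[0,0,0],0.3],
    [[0,0,0],0]
  ]
}}

```text
t: 23.2
eef_pos: [0.5845, 0.0539, 0.0745]
tool_rot: [179.9, 0.0, 92.4]
contact_force: [1.3, 0.6, 4.4]
grip_width: 0.0559
finger_force: 39.9
```

Run:
```python
from h import *
from bench import sense,capture
a=capture('top');b=capture('scene');s=sense();print(s['eef_pos'],s['tool_rot'],s['contact_force'],s['q'].round())
pickle.dump((a,b),open('t5.pkl','wb'))
cv2.imwrite('pics/t5.png',np.hstack([cv2.resize(a['color'][130:230,320:450,::-1],(400,400)),cv2.resize(b['color'][160:290,320:450,::-1],(400,400))]))
```

```text
[0.58440433 0.05389768 0.07447742] [ 1.79948166e+02 -8.46323247e-03  9.24780940e+01] [ 1.94129511 -0.35970969  2.92060861] [-37.  42.  40. 110. -39.  43.  28.]
```

View pics/t5.png

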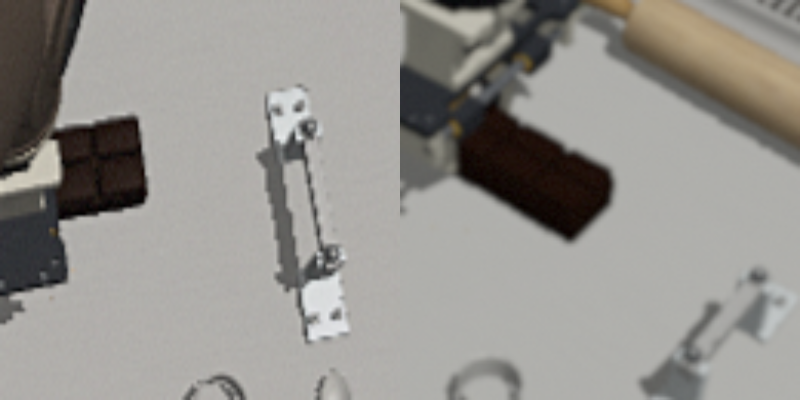

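Block A is turned and points at the gauge, with front corners at about crop (138,117) and (147,203).

Run:
```python
from h import *
a=pickle.load(open('t5.pkl','rb'))[0]
G=np.array([.5360,-.2084]);th=np.radians(2.6);A=np.array([[np.cos(th),np.sin(th)],[-np.sin(th),np.cos(th)]])
for u in [(364.8,159.2),(367.8,180.7),(340.1,184.2)]:
    X=ray(a,(u[0]-.4,u[1]-.4),.04);print(X[:2].round(4),'gauge',(A@(X[:2]-G)).round(4))
print('tcp',A@(np.array([.5844,.0539])-G))
```

```text
[ 0.6101 -0.0661] gauge [0.0804 0.1388]
[ 0.5504 -0.0655] gauge [0.0209 0.1421]
[0.5498 0.008 ] gauge [0.0236 0.2155]
tcp [0.06024889 0.25983441]
```

>>> {"name": "carry_out", "arguments": {
  "steps": [
    [[-0.5,-0.3,0],0],
    [[-0.9,-0.45,0],0],
    [[-0.9,-0.45,0],0],
    [[-0.9,-0.45,0],0],
    [[-0.9,-0.45,0],0]
  ]
}}

```text
t: 23.8
eef_pos: [0.5454, -0.0291, 0.0745]
tool_rot: [180.0, -0.1, 92.5]
contact_force: [1.9, 3.9, 4.8]
grip_width: 0.0554
finger_force: 39.9
```

>>> {"name": "carry_out", "arguments": {
  "steps": [
    [[-0.7,-0.4,0],0],
    [[-0.5,-0.35,0],0],
    [[-0.1,0,0],0],
    [[0,0,0],0],
    [[0,0,0],0]
  ]
}}

```text
t: 24.3
eef_pos: [0.5301, -0.0572, 0.0744]
tool_rot: [-179.9, -0.0, 92.3]
contact_force: [-5.4, -0.5, 14.9]
grip_width: 0.0556
finger_force: 39.9
```

>>> {"name": "carry_out", "arguments": {
  "steps": [
    [[-0.3,0,0],0],
    [[-0.3,0,0],0],
    [[-0.1,0,0],0],
    [[0,0,0],0]
  ],
  "newtons": 13
}}

```text
t: 24.7
eef_pos: [0.5317, -0.0697, 0.0742]
tool_rot: [-180.0, -0.1, 92.4]
contact_force: [-0.7, 4.0, 8.1]
grip_width: 0.056
finger_force: 13.0
```

Run:
```python
from h import *
from bench import sense,capture
a=capture('top');s=sense();print(s['t'],s['eef_pos'],s['tool_rot'],s['contact_force'])
im=a['color'].astype(int)[:, :]
m=((im.max(2)<75)&(im[:,:,0]>im[:,:,2]+5)).astype(np.uint8);m[:, :385]=0;m[:,425:]=0;m[:155]=0;m[205:]=0
ys,xs=np.nonzero(m);print(xs.min(),xs.max(),ys.min(),ys.max(),len(xs))
G=np.array([.5360,-.2084]);th=np.radians(2.6);A=np.array([[np.cos(th),np.sin(th)],[-np.sin(th),np.cos(th)]])
for p in((xs.max(),np.median(ys[xs==xs.max()])),(xs.max()-2,ys[xs==xs.max()-2].min()),(xs.max()-2,ys[xs==xs.max()-2].max())):print((A@(ray(a,p,.04)[:2]-G)).round(4))
print('tcp',A@(s['eef_pos'][:2]-G))
```

```text
24.75 [ 0.53173439 -0.06968901  0.07421444] [-1.79952640e+02 -8.07982062e-02  9.24176359e+01] [-0.59707212  3.47435931  7.42302132]
385 416 155 204 662
[-0.0272  0.0223]
[0.0663 0.007 ]
[-0.0303  0.0283]
tcp [0.00203113 0.1387617 ]
```

>>> {"name": "carry_out", "arguments": {
  "steps": [
    [[0,0,0],0],
    [[0,0,0],0]
  ],
  "jaw": 75
}}

```text
t: 24.95
eef_pos: [0.5315, -0.0704, 0.0739]
tool_rot: [-179.9, 0.0, 92.4]
contact_force: [0.1, -0.6, 0.2]
grip_width: 0.0668
finger_force: 0.0
```

>>> {"name": "carry_out", "arguments": {
  "steps": [
    [[0,0,0],0],
    [[0,0,0],0],
    [[0,0,0],0],
    [[0,0,0],0]
  ],
  "jaw": 0,
  "newtons": 13
}}

```text
t: 25.35
eef_pos: [0.5318, -0.0705, 0.074]
tool_rot: [-180.0, 0.0, 92.3]
contact_force: [-0.8, -0.7, -2.2]
grip_width: 0.0564
finger_force: 13.0
```

>>> {"name": "carry_out", "arguments": {
  "steps": [
    [[-0.15,0,0],0],
    [[-0.15,0,0],0],
    [[-0.1,0,0],0],
    [[-0.08,0,0],0],
    [[0,0,0],0]
  ]
}}

```text
t: 25.85
eef_pos: [0.5324, -0.0806, 0.0742]
tool_rot: [180.0, 0.0, 92.3]
contact_force: [0.2, 0.2, -2.8]
grip_width: 0.0561
finger_force: 13.0
```

>>> {"name": "carry_out", "arguments": {
  "steps": [
    [[-0.08,0,0],0],
    [[-0.08,0,0],0]
  ]
}}

```text
t: 26.05
eef_pos: [0.5325, -0.0832, 0.0742]
tool_rot: [-180.0, -0.0, 92.4]
contact_force: [0.3, 0.7, -2.7]
grip_width: 0.0561
finger_force: 13.0
```

>>> {"name": "carry_out", "arguments": {
  "steps": [
    [[-0.06,0,0],0],
    [[-0.06,0,0],0]
  ]
}}

```text
t: 26.25
eef_pos: [0.5326, -0.0857, 0.0742]
tool_rot: [-180.0, -0.0, 92.3]
contact_force: [-0.5, 1.0, -1.1]
grip_width: 0.0559
finger_force: 13.0
```

>>> {"name": "carry_out", "arguments": {
  "steps": [
    [[-0.07,0,0],0],
    [[-0.07,0,0],0]
  ]
}}

```text
t: 26.45
eef_pos: [0.5328, -0.0885, 0.0742]
tool_rot: [180.0, -0.0, 92.3]
contact_force: [-0.5, 0.5, -2.2]
grip_width: 0.0557
finger_force: 13.0
```

>>> {"name": "carry_out", "arguments": {
  "steps": [
    [[-0.07,0,0],0],
    [[-0.07,0,0],0]
  ]
}}

```text
t: 26.65
eef_pos: [0.5329, -0.0913, 0.0742]
tool_rot: [180.0, -0.0, 92.3]
contact_force: [-0.0, 0.4, -1.9]
grip_width: 0.0562
finger_force: 13.0
```

>>> {"name": "carry_out", "arguments": {
  "steps": [
    [[-0.08,0,0],0],
    [[-0.08,0,0],0],
    [[-0.08,0,0],0]
  ]
}}

```text
t: 26.95
eef_pos: [0.5331, -0.0962, 0.0742]
tool_rot: [180.0, -0.0, 92.3]
contact_force: [0.1, 1.4, -2.4]
grip_width: 0.0561
finger_force: 13.0
```

>>> {"name": "carry_out", "arguments": {
  "steps": [
    [[-0.1,0,0],0],
    [[-0.1,0,0],0],
    [[-0.1,0,0],0]
  ]
}}

```text
t: 27.25
eef_pos: [0.5333, -0.1022, 0.0742]
tool_rot: [-180.0, -0.0, 92.3]
contact_force: [0.2, 1.7, -1.9]
grip_width: 0.0559
finger_force: 13.0
```

It is past the catching point with no force, so A clears. I'll push on.

>>> {"name": "carry_out", "arguments": {
  "steps": [
    [[-0.3,0,0],0],
    [[-0.35,0,0],0],
    [[-0.35,0,0],0]
  ]
}}

```text
t: 27.55
eef_pos: [0.5341, -0.1229, 0.0743]
tool_rot: [180.0, 0.0, 92.3]
contact_force: [-0.7, 1.6, -3.0]
grip_width: 0.056
finger_force: 13.0
```

>>> {"name": "carry_out", "arguments": {
  "steps": [
    [[-0.35,0,0],0],
    [[-0.35,0,0],0],
    [[-0.35,0,0],0]
  ]
}}

```text
t: 27.85
eef_pos: [0.535, -0.1438, 0.0742]
tool_rot: [-180.0, 0.0, 92.3]
contact_force: [-0.4, 1.1, -2.8]
grip_width: 0.0557
finger_force: 13.0
```

>>> {"name": "carry_out", "arguments": {
  "steps": [
    [[-0.35,0,0],0],
    [[-0.35,0,0],0],
    [[-0.2,0,0],0],
    [[-0.1,0,0],0],
    [[0,0,0],0]
  ]
}}

```text
t: 28.35
eef_pos: [0.5358, -0.1634, 0.0742]
tool_rot: [180.0, 0.0, 92.3]
contact_force: [-0.0, -0.8, -2.3]
grip_width: 0.0559
finger_force: 13.0
```

>>> {"name": "carry_out", "arguments": {
  "steps": [
    [[0,0,0],0],
    [[0,0,0],0],
    [[0,0,-0.5],0],
    [[0,0,-1],0],
    [[0,0,-1],0]
  ],
  "jaw": 85
}}

```text
t: 28.85
eef_pos: [0.5357, -0.1629, 0.1253]
tool_rot: [-180.0, 0.0, 92.3]
contact_force: [0.3, -0.2, 0.3]
grip_width: 0.0781
finger_force: 0.0
```

>>> {"name": "carry_out", "arguments": {
  "steps": [
    [[0,0,-1],0],
    [[0,0,-0.6],0],
    [[-0.9,0,0],0],
    [[-0.9,0,0],0],
    [[-0.9,0,0],0]
  ]
}}

```text
t: 29.35
eef_pos: [0.5382, -0.2172, 0.1567]
tool_rot: [180.0, -0.0, 92.4]
contact_force: [0.8, 0.1, -0.4]
grip_width: 0.0781
finger_force: 0.0
```

>>> {"name": "carry_out", "arguments": {
  "steps": [
    [[-0.9,0,0],0],
    [[-0.9,0,0],0],
    [[0,0,0],0],
    [[0,0,0],0]
  ]
}}

```text
t: 29.75
eef_pos: [0.5393, -0.2527, 0.1563]
tool_rot: [-180.0, -0.0, 92.3]
contact_force: [0.0, 1.1, -0.5]
grip_width: 0.0782
finger_force: 0.0
```

Run:
```python
from h import *
from bench import sense,capture
b=capture('scene');a=capture('top');s=sense();print(s['t'],s['eef_pos'],s['tool_rot'],s['q'].round())
cv2.imwrite('pics/t6.png',np.hstack([cv2.resize(a['color'][130:230,380:480,::-1],(400,400)),cv2.resize(b['color'][215:345,360:490,::-1],(400,400))]))
G=np.array([.5360,-.2084]);th=np.radians(2.6);A=np.array([[np.cos(th),np.sin(th)],[-np.sin(th),np.cos(th)]]);print(A@(s['eef_pos'][:2]-G))
```

```text
29.85 [ 0.53962594 -0.25164895  0.15611629] [-1.79989738e+02 -5.59944210e-02  9.24060498e+01] [ -9.  36.  43. 105. -31.  51.  52.]
[ 0.0016603  -0.04336892]
```

View pics/t6.png

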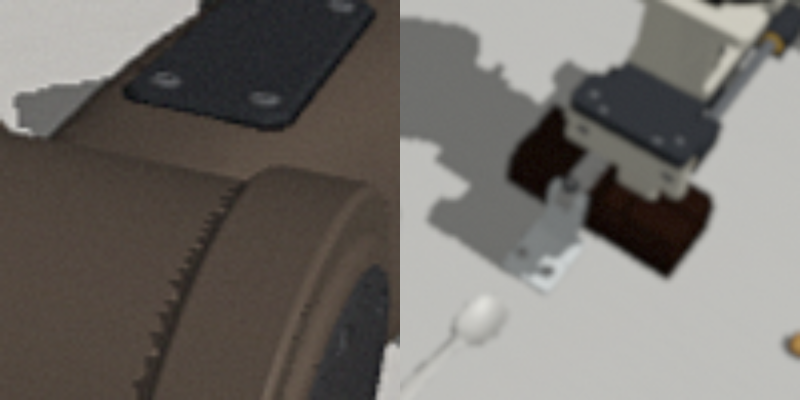

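The block sits under the bar with its front well out. The brush's handle tip, at scene pixel (488,327), lies near the exit lane, so I'll measure it before pulling.

Run:
```python
from h import *
G=np.array([.5360,-.2084]);th=np.radians(2.6);A=np.array([[np.cos(th),np.sin(th)],[-np.sin(th),np.cos(th)]])
for n,x0,x1,y0,y1 in(('top',470,550,150,190),('scene',480,600,318,385)):
    c=pickle.load(open(n+'.pkl','rb'));im=c['color'].astype(int)
    m=((im[:,:,0]-im[:,:,2]>35)).astype(np.uint8);r=np.zeros_like(m);r[y0:y1,x0:x1]=1
    k=max(cv2.findContours(m*r,cv2.RETR_EXTERNAL,cv2.CHAIN_APPROX_NONE)[0],key=cv2.contourArea)[:,0]
    g=np.array([A@(ray(c,p,.01)[:2]-G) for p in k.astype(float)])
    i=np.argsort(-g[:,1])[:4];print(n,'nearest',k[i[0]],g[i].round(3),'corridor<38mm nearest',g[np.abs(g[:,0])<.038].max(0) if (np.abs(g[:,0])<.038).any() else None)
    for a in(-.13,-.15,-.17,-.19,-.21):
        q=g[np.abs(g[:,1]-a)<.005]; print(a, (q[:,0].min().round(3),q[:,0].max().round(3)) if len(q) else None)
c=pickle.load(open('top.pkl','rb'));im=c['color'].astype(int)
m=((im[:,:,0]-im[:,:,2]>35)|(im.max(2)<60)).astype(np.uint8);m[:, :440]=0
ys,xs=np.nonzero(m[130:230,440:560]);g=np.array([A@(ray(c,(x+440,y+130),.01)[:2]-G) for x,y in zip(xs,ys)])
s=g[(g[:,0]>-.02)&(g[:,0]<.08)];print('lane -20..80 nearest gy',s[:,1].max())
```

```text
top nearest [478 180] [[-0.02  -0.157]
 [-0.023 -0.159]
 [-0.018 -0.161]
 [-0.027 -0.161]] corridor<38mm nearest [ 0.01083013 -0.15734343]
-0.13 None
-0.15 None
-0.17 (np.float64(-0.028), np.float64(-0.014))
-0.19 (np.float64(-0.025), np.float64(-0.011))
-0.21 (np.float64(-0.021), np.float64(-0.009))
scene nearest [487 325] [[-0.021 -0.158]
 [-0.018 -0.159]
 [-0.023 -0.159]
 [-0.015 -0.159]] corridor<38mm nearest [ 0.01287677 -0.15830525]
-0.13 None
-0.15 None
-0.17 (np.float64(-0.028), np.float64(-0.01))
-0.19 (np.float64(-0.026), np.float64(-0.007))
-0.21 (np.float64(-0.022), np.float64(-0.004))
lane -20..80 nearest gy -0.15468027333821455
```

Both views put the brush tip at gauge (−0.02, −0.158), so I'll keep the block's front short of that while pulling, then veer to +x. Now the grasp.

>>> {"name": "carry_out", "arguments": {
  "steps": [
    [[0,0,0.3],0],
    [[-0.1,0,0.8],0],
    [[0,0,1],0],
    [[0,0,0.9],0],
    [[0,0,0.6],0]
  ],
  "jaw": 100
}}

```text
t: 30.35
eef_pos: [0.5387, -0.2541, 0.0818]
tool_rot: [-179.9, -0.1, 92.4]
contact_force: [-0.9, 0.4, 0.6]
grip_width: 0.0921
finger_force: 0.0
```

>>> {"name": "carry_out", "arguments": {
  "steps": [
    [[0,0,0.4],0],
    [[0,0,0.1],0],
    [[0,0,0],0]
  ]
}}

```text
t: 30.65
eef_pos: [0.5396, -0.255, 0.0742]
tool_rot: [-180.0, 0.0, 92.3]
contact_force: [-0.3, -0.3, -0.5]
grip_width: 0.0918
finger_force: 0.0
```

>>> {"name": "carry_out", "arguments": {
  "steps": [
    [[0,0,0],0],
    [[0,0,0],0],
    [[0,0,0],0],
    [[0,0,0],0],
    [[0,0,0],0]
  ],
  "jaw": 0,
  "newtons": 25
}}

```text
t: 31.15
eef_pos: [0.5395, -0.2549, 0.0744]
tool_rot: [180.0, 0.0, 92.3]
contact_force: [-2.9, 0.5, 1.5]
grip_width: 0.0564
finger_force: 0.9
```

>>> {"name": "carry_out", "arguments": {
  "steps": [
    [[-0.3,0,0],0],
    [[-0.5,0,0],0],
    [[-0.5,0,0],0],
    [[-0.2,0,0],0],
    [[0,0,0],0]
  ]
}}

```text
t: 31.65
eef_pos: [0.5406, -0.2863, 0.0744]
tool_rot: [180.0, 0.1, 92.3]
contact_force: [-0.3, -2.3, 1.7]
grip_width: 0.0559
finger_force: 25.0
```

Run:
```python
from h import *
from bench import sense,capture
c=capture('scene');w=capture('wrist');s=sense();print(s['t'],s['eef_pos'],s['tool_rot'],s['contact_force'])
pickle.dump((c,w),open('t7.pkl','wb'))
G=np.array([.5360,-.2084]);th=np.radians(2.6);A=np.array([[np.cos(th),np.sin(th)],[-np.sin(th),np.cos(th)]])
print('tcp',A@(s['eef_pos'][:2]-G))
im=c['color'].astype(int);m=((im.max(2)<75)&(im[:,:,0]>im[:,:,2]+5)).astype(np.uint8);r=np.zeros_like(m);r[250:345,430:500]=1
k=max(cv2.findContours(m*r,cv2.RETR_EXTERNAL,cv2.CHAIN_APPROX_NONE)[0],key=cv2.contourArea)[:,0]
g0=np.array([A@(ray(c,p,0.)[:2]-G) for p in k.astype(float)]);g4=np.array([A@(ray(c,p,.04)[:2]-G) for p in k.astype(float)])
print('bottom front',g0[np.argsort(g0[:,1])[:4]].round(4));print('top',g4[np.argsort(g4[:,1])[:6]].round(4))
cv2.imwrite('pics/t7.png',np.hstack([cv2.resize(c['color'][235:345,400:510,::-1],(400,400)),cv2.resize(w['color'][:,:,::-1],(400,250))[:250] if 0 else np.vstack([cv2.resize(w['color'][:,:,::-1],(400,250)),np.zeros((150,400,3),np.uint8)])]))
```

```text
31.75 [ 0.54064804 -0.28599287  0.074374  ] [1.79985056e+02 9.37267087e-02 9.22915430e+01] [ 0.17443573 -2.07930498  2.03535509]
tcp [ 0.00112341 -0.07772385]
bottom front [[ 0.0572 -0.0225]
 [ 0.0534 -0.0222]
 [ 0.0558 -0.0208]
 [ 0.0545 -0.0191]]
top [[ 0.0252 -0.032 ]
 [ 0.0216 -0.0316]
 [ 0.0239 -0.0303]
 [ 0.0226 -0.0287]
 [ 0.0226 -0.0287]
 [ 0.0119 -0.0277]]
```

View pics/t7.png

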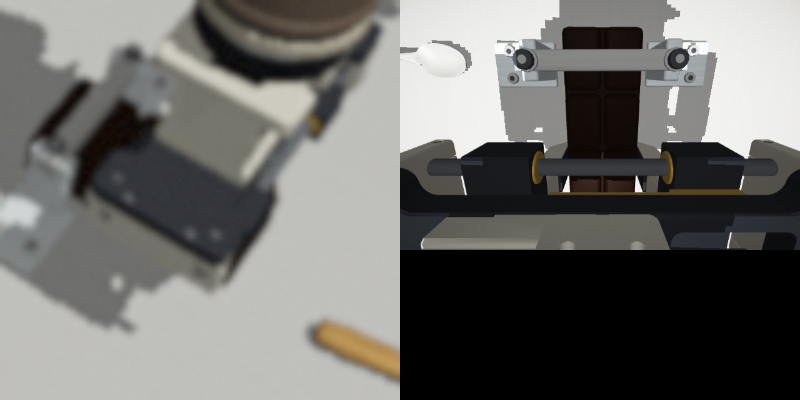

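The wrist view shows the block centred between the cheeks, its rear edge at about row 43 (full scale) and the gauge feet clearly visible. I'll measure the rear relative to the gauge there.

```bash
cat > rear.py <<'E'
from h import *
G=np.array([.5360,-.2084]);th=np.radians(2.6);A=np.array([[np.cos(th),np.sin(th)],[-np.sin(th),np.cos(th)]])
def rear(w):
    im=w['color'].astype(int);m=((im.max(2)<85)&(im[:,:,0]>im[:,:,2]+8)).astype(np.uint8)
    col=m[:200,300:345].sum(1);r0=np.nonzero(col>25)[0][0]
    mid=im[:200,:].max(2)
    print('rear row',r0,'gauge',(A@(ray(w,(323,r0),.04)[:2]-G)).round(4))
E
python3 - <<'E'
from rear import *
w=pickle.load(open('t7.pkl','rb'))[1];rear(w)
for n,p,z in(('scrL',(201,93),.061),('scrR',(447,93),.061),('footTL',(161,65),.01),('footBL',(161,137),.01),('footTR',(507,68),.01),('footBR',(480,137),.01)):
    print(n,(A@(ray(w,p,z)[:2]-G)).round(4))
E
```

```text
rear row 45 gauge [0.0017 0.0192]
scrL [-0.0395 -0.0001]
scrR [ 0.0435 -0.0005]
footTL [-0.0776  0.0177]
footBL [-0.0827 -0.0168]
footTR [0.0921 0.0154]
footBR [ 0.0831 -0.0177]
```

>>> {"name": "carry_out", "arguments": {
  "steps": [
    [[-0.4,0,0],0],
    [[-0.5,0,0],0],
    [[-0.5,0,0],0],
    [[-0.35,0,0],0],
    [[-0.2,0,0],0]
  ]
}}

```text
t: 32.25
eef_pos: [0.5427, -0.3232, 0.0744]
tool_rot: [180.0, -0.1, 92.4]
contact_force: [-0.7, 5.7, 7.9]
grip_width: 0.0557
finger_force: 25.0
```

>>> {"name": "carry_out", "arguments": {
  "steps": [
    [[0,0,0],0],
    [[0,0,0],0]
  ]
}}

```text
t: 32.45
eef_pos: [0.5426, -0.3238, 0.0744]
tool_rot: [180.0, 0.0, 92.3]
contact_force: [0.3, 1.5, 4.4]
grip_width: 0.0559
finger_force: 25.0
```

Run:
```python
from rear import *
from bench import sense,capture
w=capture('wrist');s=sense();print(s['t'],s['eef_pos'],s['contact_force'],A@(s['eef_pos'][:2]-G));rear(w)
```

```text
32.5 [ 0.54260445 -0.32385066  0.07439205] [0.21137352 0.81339862 5.436913  ] [ 0.00136046 -0.11563141]
rear row 45 gauge [ 0.0019 -0.0183]
```

>>> {"name": "carry_out", "arguments": {
  "steps": [
    [[-0.18,0,0],0],
    [[0,0,0],0],
    [[0,0.3,0],0],
    [[0,0.4,0],0],
    [[0,0.4,0],0]
  ],
  "newtons": 40
}}

```text
t: 33.0
eef_pos: [0.5633, -0.3272, 0.0744]
tool_rot: [-179.9, 0.0, 92.3]
contact_force: [-5.0, -0.9, 7.6]
grip_width: 0.0559
finger_force: 40.0
```

>>> {"name": "carry_out", "arguments": {
  "steps": [
    [[0,0.2,0],0],
    [[-0.15,0,0],0],
    [[-0.25,0,0],0],
    [[0,0,0],0],
    [[0,0,0],0]
  ]
}}

```text
t: 33.5
eef_pos: [0.5691, -0.334, 0.0744]
tool_rot: [180.0, -0.0, 92.4]
contact_force: [0.5, 2.9, 6.4]
grip_width: 0.0556
finger_force: 40.0
```

Run:
```python
from rear import *
from bench import sense,capture
w=capture('wrist');s=sense();print(s['t'],s['eef_pos'],s['tool_rot'],s['contact_force'],A@(s['eef_pos'][:2]-G));rear(w)
```

```text
33.55 [ 0.56911646 -0.33393633  0.07438076] [ 1.79979796e+02 -1.66840165e-02  9.23717133e+01] [0.29646029 2.88138606 5.54412152] [ 0.02738767 -0.12690936]
rear row 45 gauge [ 0.0279 -0.0296]
```

The block's rear is 30 mm behind the bar line. I'll release it and back away upward.

>>> {"name": "carry_out", "arguments": {
  "steps": [
    [[0,0,0],0],
    [[0,0,0],0],
    [[0,0,0],0],
    [[0,0,-0.4],0],
    [[0,0,-1],0]
  ],
  "jaw": 90
}}

```text
t: 34.05
eef_pos: [0.5679, -0.3337, 0.1013]
tool_rot: [-179.8, -0.1, 92.3]
contact_force: [1.2, 0.3, -0.8]
grip_width: 0.0824
finger_force: 0.0
```

>>> {"name": "carry_out", "arguments": {
  "steps": [
    [[0,0,-1],0],
    [[0,0,-1],0],
    [[0,0,-1],0],
    [[0,0,-1],0],
    [[0.5,0,-1],0]
  ]
}}

```text
t: 34.55
eef_pos: [0.5678, -0.3256, 0.2038]
tool_rot: [180.0, 0.1, 92.2]
contact_force: [1.0, -0.5, -0.2]
grip_width: 0.0826
finger_force: 0.0
```

>>> {"name": "carry_out", "arguments": {
  "steps": [
    [[1,0,-1],0],
    [[1,0,-0.5],0],
    [[1,0,0],0],
    [[1,0,0],0],
    [[1,0,0],0]
  ]
}}

```text
t: 35.05
eef_pos: [0.5642, -0.2228, 0.2329]
tool_rot: [180.0, -0.0, 92.4]
contact_force: [0.0, -0.0, 0.3]
grip_width: 0.0826
finger_force: 0.0
```

>>> {"name": "carry_out", "arguments": {
  "steps": [
    [[1,0,0],0],
    [[1,0,0],0],
    [[1,0,0],0],
    [[1,0,0],0],
    [[1,0,0],0]
  ]
}}

```text
t: 35.55
eef_pos: [0.5599, -0.1231, 0.2327]
tool_rot: [180.0, -0.0, 92.4]
contact_force: [-0.2, 0.5, -0.8]
grip_width: 0.0823
finger_force: 0.0
```

>>> {"name": "carry_out", "arguments": {
  "steps": [
    [[1,0,0],0],
    [[1,0,0],0],
    [[1,0,0],0],
    [[1,0,0],0],
    [[0,0,0],0]
  ]
}}

```text
t: 36.05
eef_pos: [0.5568, -0.0407, 0.2323]
tool_rot: [-180.0, -0.1, 92.6]
contact_force: [0.7, 0.5, -0.4]
grip_width: 0.0825
finger_force: 0.0
```

Run:
```python
from rear import *
from bench import sense,capture
s=sense();print(s['t'],s['eef_pos'],s['contact_force'],s['grip_width'])
for n,(x0,x1,y0,y1) in(('top',(425,520,130,215)),('scene',(420,560,220,370))):
    c=capture(n);im=c['color'].astype(int);m=((im.max(2)<75)&(im[:,:,0]>im[:,:,2]+4)).astype(np.uint8);r=np.zeros_like(m);r[y0:y1,x0:x1]=1
    m=cv2.morphologyEx(m*r,cv2.MORPH_CLOSE,np.ones((3,3)))
    for k in cv2.findContours(m,cv2.RETR_EXTERNAL,cv2.CHAIN_APPROX_NONE)[0]:
        if cv2.contourArea(k)>150:
            g=np.array([A@(ray(c,p,.04)[:2]-G) for p in k[:,0].astype(float)]).astype(np.float32);print(n,cv2.minAreaRect(g),g.min(0),g.max(0))
    # changes vs start for brush / bystanders
    o=pickle.load(open(n+'.pkl','rb'))['color'].astype(int)
    R={'top':dict(brush=(476,545,152,186),star=(344,372,238,266),round=(378,402,222,243),spoon=(422,438,220,274)),'scene':dict(brush=(484,590,320,385),star=(287,318,262,292),round=(335,360,274,300),spoon=(345,396,308,358))}[n]
    for q,(a,b,d,e) in R.items():print(q,np.abs(o[d:e,a:b]-im[d:e,a:b]).mean().round(1),end=' ')
    print()
```

```text
36.05 [ 0.55677098 -0.04072258  0.2322942 ] [ 0.71680314  0.53160535 -0.40048504] 0.0824572433130828
top ((0.021297218278050423, -0.08438538014888763), (0.13345278799533844, 0.06031586229801178), 89.56243133544922) [-0.00916768 -0.15127583] [ 0.05134641 -0.0177316 ]
brush 40.4 star 52.0 round 50.1 spoon 40.9 
scene ((0.014595236629247665, -0.09324383735656738), (0.1274879276752472, 0.07463004440069199), 89.72621154785156) [-0.02261421 -0.15690035] [ 0.05206257 -0.02943091]
brush 19.6 star 19.7 round 19.5 spoon 21.0
```

Run:
```python
from rear import *
from bench import sense,capture
for n in('top','scene'):
    c=capture(n);o=pickle.load(open(n+'.pkl','rb'));pickle.dump(c,open(n+'9.pkl','wb'))
    print(n,np.abs(c['R']-o['R']).max(),np.abs(c['t']-o['t']).max(),o['color'].mean(),c['color'].mean(),np.percentile(o['color'],[5,50,95]),np.percentile(c['color'],[5,50,95]))
    bx={'top':(476,480,545,152,190),'scene':(0,480,600,315,385)}[n]
    for t,q in(('old',o),('new',c)):
        im=q['color'].astype(int);m=((im[:,:,0]-im[:,:,2]>30)).astype(np.uint8);r=np.zeros_like(m);_,a,b,d,e=bx;r[d:e,a-12:b]=1
        k=max(cv2.findContours(m*r,cv2.RETR_EXTERNAL,cv2.CHAIN_APPROX_NONE)[0],key=cv2.contourArea);print(t,'brush',cv2.minAreaRect(k))
    for nm,(a,b,d,e) in {'top':dict(star=(340,376,234,270),round=(375,405,218,246),spoon=(419,442,217,277),gauge=(400,440,148,219),tray=(155,285,148,312)),'scene':dict(star=(284,321,258,296),round=(331,364,270,304),spoon=(343,400,305,362),gauge=(390,455,244,312),tray=(130,320,118,240))}[n].items():
        # edge images shift by phase correlation
        E=[cv2.Canny(q['color'][d:e,a:b],60,150).astype(np.float32) for q in(o,c)]
        E=[cv2.GaussianBlur(x,(0,0),1.5) for x in E];print(nm,np.round(cv2.phaseCorrelate(*E)[0],1),round(cv2.phaseCorrelate(*E)[1],2),end='; ')
    print()
```

```text
top 0.0 0.0 119.87690494791667 138.92616666666666 [ 33. 133. 145.] [ 40. 169. 186.]
old brush ((500.08050537109375, 172.364013671875), (10.680140495300293, 46.570377349853516), 75.61860656738281)
new brush ((500.1579284667969, 172.21591186523438), (10.928515434265137, 46.793914794921875), 75.61860656738281)
star [18. 18.] 0.0; round [ -1.5 -11. ] -0.18; spoon [ 0.2 -0.1] 0.73; gauge [-10.7   0.8] -0.17; tray [ 0.4 -0.2] 0.37; 
scene 0.0 0.0 111.09381380208333 118.3798046875 [ 29. 120. 156.] [ 32. 130. 176.]
old brush ((503.41595458984375, 373.4259948730469), (81.15139770507812, 12.007997512817383), 22.932098388671875)
new brush ((503.24114990234375, 373.3647155761719), (81.54048919677734, 12.029767036437988), 22.833654403686523)
star [-0.1 -0.1] 1.03; round [-0.  -0.1] 0.98; spoon [-0.1  0.2] 1.06; gauge [-0.1  0. ] 0.73; tray [0.2 0.5] 0.41;
```

Run:
```python
from rear import *
c=pickle.load(open('top9.pkl','rb'));im=c['color'].astype(int)
Ai=A.T
for gx in(.015,.028,.04):
    print('gx',gx)
    for z in(.04,):
        print([(round(gy,3),tuple(im[tuple(np.round(proj(c,[*(G+Ai@np.array([gx,gy])),z])[::-1]).astype(int))])) for gy in np.arange(-.175,.012,.0055)])
for gy in(-.02,0,.02):print(proj(c,[*(G+Ai@np.array([.028,gy])),.04]))
```

```text
gx 0.015
[(np.float64(-0.175), (np.int64(183), np.int64(181), np.int64(179))), (np.float64(-0.169), (np.int64(185), np.int64(182), np.int64(178))), (np.float64(-0.164), (np.int64(182), np.int64(179), np.int64(178))), (np.float64(-0.158), (np.int64(188), np.int64(186), np.int64(182))), (np.float64(-0.153), (np.int64(90), np.int64(82), np.int64(79))), (np.float64(-0.147), (np.int64(51), np.int64(39), np.int64(34))), (np.float64(-0.142), (np.int64(50), np.int64(41), np.int64(37))), (np.float64(-0.136), (np.int64(49), np.int64(36), np.int64(32))), (np.float64(-0.131), (np.int64(43), np.int64(34), np.int64(25))), (np.float64(-0.125), (np.int64(45), np.int64(32), np.int64(29))), (np.float64(-0.12), (np.int64(49), np.int64(34), np.int64(30))), (np.float64(-0.114), (np.int64(17), np.int64(11), np.int64(15))), (np.float64(-0.109), (np.int64(32), np.int64(22), np.int64(20))), (np.float64(-0.103), (np.int64(50), np.int64(38), np.int64(33))), (np.float64(-0.098), (np.int64(50), np.int64(38), np.int64(36))), (np.float64(-0.092), (np.int64(50), np.int64(40), np.int64(38))), (np.float64(-0.087), (n
[... 5074 characters left out ...]
4(32), np.int64(23))), (np.float64(-0.037), (np.int64(46), np.int64(36), np.int64(30))), (np.float64(-0.032), (np.int64(50), np.int64(37), np.int64(37))), (np.float64(-0.026), (np.int64(5), np.int64(7), np.int64(8))), (np.float64(-0.021), (np.int64(4), np.int64(0), np.int64(0))), (np.float64(-0.015), (np.int64(91), np.int64(91), np.int64(92))), (np.float64(-0.01), (np.int64(177), np.int64(174), np.int64(172))), (np.float64(-0.004), (np.int64(188), np.int64(186), np.int64(183))), (np.float64(0.001), (np.int64(84), np.int64(86), np.int64(86))), (np.float64(0.007), (np.int64(114), np.int64(116), np.int64(117)))]
[427.0955193  167.95668046]
[419.70396124 169.1560733 ]
[412.30241704 170.35708654]
```

```bash
python3 -c "
from bench import job_done
print(job_done())"
```

```text
the job is handed in; nothing more can be done
None
```

The job is handed in: block B caught on the bar (about 14 N at most) and lies flat in the tray, block A cleared it and lies flat about 27 mm behind it, 27 mm to the side of the passage line to clear the brush; I viewed 11 pictures against the limit of 10.

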